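# Swap the shot cartridge in the spot-blaster dock

## Task

The shot cartridge in the grey dock is used up: push the dock's red release collar in and, with it held in, pull the cartridge out and stand it upright in the blue return tray. Of the two look-alike cartridges on the black mat only one is full: find it by lifting them, and push it all the way home in the dock, upright, with the red collar back up so that it is locked. Leave the nearly empty one standing upright on the mat, and do not shift or knock over anything else.

Things in the scene. Friction and masses are not known exactly. Their poses are not given: they have to be found in the camera images.
- spent_center (a point): yellow square cartridge with a black band, body 44 x 44 x 42 mm high, on a round steel nipple 24 mm across, 26 mm long; stands upright on the nipple's flat foot. Point: centre of the square body, 47 mm above the foot; z up, x and y square to its flat sides. This one (about 150 g) starts locked in the dock, at up to 20 degrees from the dock's yaw.
- spare_a_center (a point): yellow square cartridge with a black band, body 44 x 44 x 42 mm high, on a round steel nipple 24 mm across, 26 mm long; stands upright on the nipple's flat foot. Point: centre of the square body, 47 mm above the foot; z up, x and y square to its flat sides. One of two alike on the mat: full about 410 g, nearly empty about 145 g (20 g more or less); which is full varies.
- spare_b_center (a point): yellow square cartridge with a black band, body 44 x 44 x 42 mm high, on a round steel nipple 24 mm across, 26 mm long; stands upright on the nipple's flat foot. Point: centre of the square body, 47 mm above the foot; z up, x and y square to its flat sides. The other one on the mat.
- dock_mouth (a point): centre of the dock's mouth, on the bore's axis, 49.5 mm above the bench; z up. Steel socket 40 mm across; bore 25.6 mm wide, 25.5 mm deep, with a funnel 33 mm wide at the mouth, 8 mm deep. A seated cartridge stands on the bore's floor: body's underside 0.5 mm, centre 21.5 mm above this point; any yaw will do. Three spring catches tied to the red collar grip the nipple's groove.
- dock: the fixed dock: grey block 100 x 100 mm, 24 mm high; origin at the centre of its underside, below the mouth, z up. A gauge on a post (50 mm wide in y, 86 mm high) stands on its -x side, 55 to 99 mm from the bore's axis: no room for an open finger there, so grasp a cartridge in the dock by its sides facing the dock's +y and -y.
- collar (a joint): travel of the red collar, m: 0 up (locked), 0.008 right down. A spring pushes it up with 5 N (up) to 8 N (down). Past 0.003 the catches free the cartridge. One-handed: with fingers open either side of the body press the ring 6 to 8 mm down with both fingertips, close on the body while pressing, lift. The ring rises too, but after about 4 mm of lift the catches miss the groove.
- collar_top (a point): centre of the red collar's top face: a flat ring round the socket, 42 mm inner, 80 mm outer diameter, 0.5 mm below the mouth when up. Pushing a cartridge in, its nipple moves the catches aside, or the fingertips that hold it may press the ring on the way; it is locked once it stands on the bore's floor and the ring is up again.
- return_tray: fixed blue tray, 130 (x) x 160 (y) x 16 mm high, walls and floor 4 mm thick; origin at the centre of its underside, z up. An amber jar stands in its corner at +x -y, so the free room is on the +y half.
- spare_mat: fixed black rubber mat, 110 (x) x 330 (y) mm, 6 mm thick; origin at the centre of its underside, z up. The spares stand on it, about 85 to 125 mm to either side of its middle, with the green tin between them.
- oil_tin: small green tin, 38 mm across, 55 mm high, standing in the middle of the mat (loose); origin under its base. Leave alone.
- screw_jar: small amber jar, 36 mm across, 45 mm high, standing in the return tray (loose); origin under its base. Leave alone.
- primer_can: red can, 48 mm across, 75 mm high, standing on the bench between dock and tray (loose); origin under its base. Leave alone.
- cleaner_bottle: blue bottle, 66 mm across, 190 mm high, on the bench to the right (loose); origin under its base. Leave alone.
- paint_tin: large tin with a blue label, 90 mm across, 105 mm high, on the bench to the left (loose); origin under its base. Leave alone.
Things that resemble listed ones, but are neither listed nor needed, are in the scene too. Leave any purple look-alike of the part that bears spare_a_center alone. What is shaped like the part that bears spent_center but purple is not meant.

How it is judged:
By the outcome, as a careful person would: the job done as asked, in the order asked, and still so for the second after the job is handed in, with the robot touching nothing.
It also fails if it takes over 72 s, if anything falls off the work surface, if the arm or the gripper's body presses on something with over 40 N, if the wrist force passes 120 N, or if a joint passes its speed limit or range.

## Robot

A 6-joint arm with a two-finger parallel gripper is mounted at the origin on the work surface. World frame = base frame: x ahead of the robot, y to its left, z up, the work surface at z = 0. Lengths are in m, angles in rad, forces in N, time in s.
With the tool pointing down it reaches from about 0.275 to 0.825 m from the base axis. Payload 4.9 kg.
Tool frame: the origin (TCP) lies at the very end of the fingers, on their centre line; the grasp point (between the pads) lies 19 mm behind it (arm.hold_point_z is the z of the grasp point in the tool frame, in m); z points along the fingers, y is the line along which they close (so a half turn about z gives the same grasp; the last joint's range is limited). The gripper opens to 85 mm and grips with 20 to 120 N. Pads are 22 mm wide; open, the fingers measure 114 mm over their backs; the gripper's body (76 mm by 85 mm) begins 54 mm behind the grasp point. The pads swing forward as they close: fully open they stand 13 mm farther back than shut.
Start: joints at [-1.389, 0.326, -0.193, 1.052, 0, 1.437], TCP at [0.171, -0.523, 0.231] pointing down, gripper open.
Joint ranges: [-2.65, 2.65], [-0.97, 1.79], [-1.3, 1.35], [-1.93, 2.1], [-1.47, 1.37], [-3.14, 3.14]. Speed limits (rad/s): [2.57, 2.57, 3.14, 3.14, 3.14, 3.14].

## Interface

Orientations are given as [roll, pitch, yaw] about the fixed x, y, z axes, in that order (R = Rz(yaw) Ry(pitch) Rx(roll)).
In Python, from cell import telemetry, vision, workorder, arm gives the robot as it stands. The module is installed in compiled form; this text tells all that it offers.
- The arm moves only by the shell command python3 -m handwheel 'ROWS' [OPENING]. ROWS is text: rows parted by semicolons, each of 4 numbers parted by spaces: the shift along the tool's x, y, z each as a share of 30 mm, from -1 to 1, then the turn about the tool's z as a share of 0.12 rad, from -1 to 1. A call has 1 to 5 rows; each row shifts and turns the commanded pose from where the row before left it, along the tool's axes as they then stand; what a row does not reach is not made up. A row lasts 1/10 s, in which the tool goes at most 50 mm and 8.59 degrees, less where a joint would pass 70% of its speed; a pose out of reach is approached as far as the arm can. A call with a number of a shift or a turn outside -1 to 1 is refused whole. A call with a gripper value outside its range is refused whole. OPENING is the opening, from -1 (shut) to 1 (fully open), set as the call begins (- or left out, the last holds). The fingers move at their own pace and stop on an object; the grip force is fixed at half the most. Time passes only in rows, so rows that do not move let the fingers close. It gives the time, the measured TCP pose, the force, the opening and the grip force at its end, in the units of the state.
- telemetry.get_state(): the state, without advancing time (a new reading comes with each control period).
- vision.snapshot(name): name is "scene" or "top" or "wrist"; returns (picture, depth): 384x512x3 uint8, blue, green, red; 384x512 float32, m along the optical axis (not along the pixel's ray), 0 where there is no reading.
- vision.calibration(name): a dict with "K" (3x3 intrinsics, pixels), "D" ([k1, k2, p1, p2, k3] as OpenCV has them; the pictures are not rectified), "eye" and "attitude" of the camera in the world. Camera axes: x right, y up, looking along -z (the intrinsics and any distortion apply to the point x, -y, -z); pixel columns grow to the right and rows downward; lengths in m; the calibration is good to about 2 mm. A picture is of the moment at which its call begins: read the wrist's pose just before it. calibration takes no time and is no camera call; for the wrist camera it gives the pose at the moment of the call.
- workorder.finish_job(): hands the job in; it is judged then, once.
The state is a dict: "clock": time; "joint_pos": joint angles; "joint_velocities": joint speeds; "joint_efforts": joint torques, N m; "tcp_pos": TCP position; "orientation": TCP orientation; "contact_force": force on the tool from outside, world axes, zero at the start; "torque": the same for the moment, N m; "grip_width": finger opening in m; "gripper_force": force on a finger pad.
Only numpy, scipy, OpenCV 4.12 (cv2) and the standard library are available. Lean on these libraries where they do the work, as an engineer would, in place of code of your own. Each camera call takes 0.05 s, during which the arm holds its last target. There are 200 camera calls.

## Working session

There is one attempt and no reset: what is moved stays moved. The work goes in short steps, Python scripts to look and compute and a shell command to move; the robot and the scene stay as the last step left them, time stands still between calls to the robot, and variables do not carry over. Pictures are saved under pics/ and viewed, at most 10 in all, crops included, and the job is handed in when it is done.

```bash
mkdir -p pics
cat > h.py <<'E'
import numpy as np, cv2
from cell import telemetry, vision, workorder, arm
def snap(n):
    c=vision.calibration(n); im,d=vision.snapshot(n); return im,d,c
def Rm(c):
    a=np.array(c["attitude"],float)
    if a.shape==(3,3): return a
    from scipy.spatial.transform import Rotation as R
    return R.from_euler('xyz',a).as_matrix() if a.size==3 else R.from_quat(a).as_matrix()
def rays(c,uv):
    p=cv2.undistortPoints(np.array(uv,float).reshape(-1,1,2),np.array(c["K"],float),np.array(c["D"],float)).reshape(-1,2)
    d=np.c_[p[:,0],-p[:,1],-np.ones(len(p))]
    return np.array(c["eye"],float),d@Rm(c).T
def onz(c,uv,z):
    e,d=rays(c,uv); return e+d*((z-e[2])/d[:,2])[:,None]
def cloud(c,depth):
    h,w=depth.shape; v,u=np.mgrid[:h,:w]
    e,d=rays(c,np.c_[u.ravel(),v.ravel()])
    return (e+d*depth.reshape(-1,1)).reshape(h,w,3)
E
python3 - <<'E'
from h import *
for n in("scene","top","wrist"):
    im,d,c=snap(n); print(n,c); cv2.imwrite(f"pics/{n}0.png",im); np.savez(f"pics/{n}0.npz",im=im,d=d)
print(telemetry.get_state(), arm.hold_point_z)
E
```

```text
scene {'K': array([[371.96183913,   0.        , 254.06304538],
       [  0.        , 371.96183913, 193.14054531],
       [  0.        ,   0.        ,   1.        ]]), 'D': array([-0.07255067,  0.        ,  0.        ,  0.        ,  0.        ]), 'eye': array([1.1880015 , 0.44435418, 0.67630425]), 'attitude': array([0.92736838, 0.01435873, 2.1748723 ])}
top {'K': array([[394.40789838,   0.        , 251.62054172],
       [  0.        , 394.40789838, 185.6308707 ],
       [  0.        ,   0.        ,   1.        ]]), 'D': array([-0.0301514,  0.       ,  0.       ,  0.       ,  0.       ]), 'eye': array([0.40436067, 0.01559615, 1.30076301]), 'attitude': array([ 0.12562265, -0.01754419, -1.59601847])}
wrist {'K': array([[287.05815073,   0.        , 253.29761693],
       [  0.        , 287.05815073, 187.61246291],
       [  0.        ,   0.        ,   1.        ]]), 'D': array([0.00701606, 0.        , 0.        , 0.        , 0.        ]), 'eye': array([ 0.2384074 , -0.50051518,  0.37365682]), 'attitude': array([-2.85844046e-01,  8.08282504e-04, -1.25532727e+00])}
{'clock': 0.15, 'joint_pos': array([-1.38922007e+00,  3.26780757e-01, -1.93338742e-01,  1.05198979e+00,
       -1.15201097e-05,  1.43659415e+00]), 'joint_velocities': array([ 0.00049482, -0.00181233,  0.00233059,  0.00124836, -0.00110773,
        0.00056527]), 'joint_efforts': array([ 1.11732286e-03, -4.43703675e+01,  2.62665009e+01,  1.03959173e-02,
       -1.24038224e-04,  1.94160327e-05]), 'tcp_pos': array([ 0.17073408, -0.52237617,  0.23068369]), 'orientation': array([-3.14028995e+00, -1.64257683e-04,  3.15778331e-01]), 'contact_force': array([-0.75188596,  0.40387212,  0.00936304]), 'torque': array([0.0280769 , 0.02986604, 0.01159936]), 'gripper_force': 0.0, 'grip_width': 0.08554953475019916} -0.0187
```

View pics/top0.png

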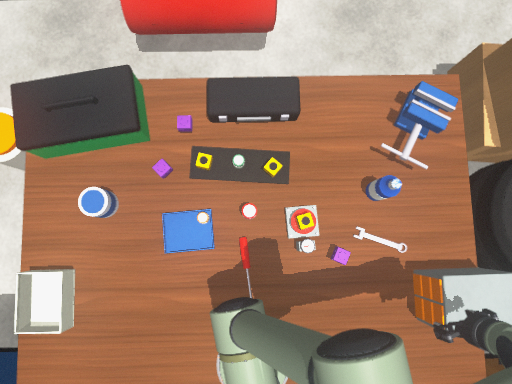

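View pics/scene0.png

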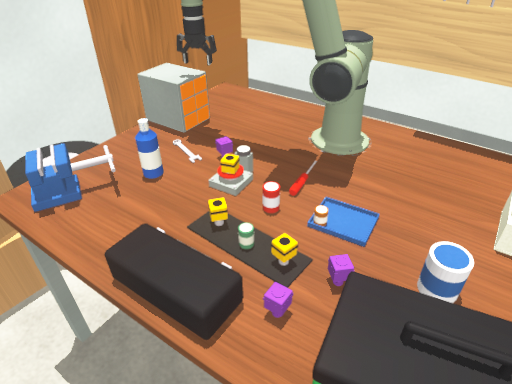

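Top view: cartridges on the mat at (204,160) and (273,167), the spent one in the dock at (305,222) with the gauge at (307,245), the tray at (188,230) with the jar at (203,217), and the red can at (249,211). The purple look-alikes are to be left alone.

```bash
cat >> h.py <<'E'
def yellow(im):
    hsv=cv2.cvtColor(im,cv2.COLOR_BGR2HSV); return cv2.inRange(hsv,(20,120,90),(38,255,255))
def comps(m,amin=60):
    m=cv2.morphologyEx(m,cv2.MORPH_CLOSE,np.ones((5,5),np.uint8))
    n,l,s,ce=cv2.connectedComponentsWithStats(m)
    return [(l==i,s[i],ce[i]) for i in range(1,n) if s[i,4]>amin]
def toprect(P,M,amin=60,band=.008):
    """points P under mask M: height of top and rect (centre, angle mod 90 in world)"""
    q=P[M]; zt=np.percentile(q[:,2],90); q=q[abs(q[:,2]-zt)<band]
    r=cv2.minAreaRect(np.float32(q[:,:2]*1000)); return np.median(q[:,2]),np.array(r[0])/1000,r[1],r[2]%90
E
python3 - <<'E'
from h import *
for n in("top","scene"):
    z=np.load(f"pics/{n}0.npz"); c=vision.calibration(n); P=cloud(c,z["d"])
    print(n)
    for M,s,ce in comps(yellow(z["im"])):
        print(s,ce.round(1),"top z, c, size, ang",toprect(P,M))
z=np.load("pics/top0.npz"); c=vision.calibration("top"); P=cloud(c,z["d"]); hsv=cv2.cvtColor(z["im"],cv2.COLOR_BGR2HSV)
x=(P[...,0]>.2)&(P[...,0]<.7)
for nm,lo,hi in(("blue",(100,120,60),(125,255,255)),("mat",(0,0,0),(180,80,65))):
    for M,s,ce in comps(cv2.inRange(hsv,lo,hi),600):
        q=P[M]; r=cv2.minAreaRect(np.float32(onz(c,np.argwhere(M)[:,::-1],np.median(q[:,2]))[:,:2])); print(nm,s,np.median(q[:,2]),r)
# dock grey: height 0.024
M=(abs(P[...,2]-.024)<.006)&(hsv[...,1]<60)
M[:, :270]=0;M[:,340:]=0;M[:190]=0;M[260:]=0
print("dock",cv2.minAreaRect(np.float32(P[M][:,:2])),M.sum())
for nm,lo,hi in(("red",(0,150,80),(8,255,255)),("white/can",(0,0,150),(180,60,255))):
    for M,s,ce in comps(cv2.inRange(hsv,lo,hi),60):
        if 150<ce[0]<350 and 130<ce[1]<270: print(nm,s,ce,toprect(P,M))
E
```

```text
top
[  0 112  15  41 489] [  6.  131.9] top z, c, size, ang (np.float64(-0.45990073676229537), array([0.89923169, 1.09457739]), (185.70681762695312, 69.45648193359375), 3.6034939289093018)
[195 152  18  18 200] [203.6 160.8] top z, c, size, ang (np.float64(0.07413923741433992), array([0.6444469 , 0.14054254]), (44.21517562866211, 43.800594329833984), 73.79871368408203)
[263 157  20  20 206] [272.3 166.7] top z, c, size, ang (np.float64(0.07401544776242619), array([ 0.62046619, -0.07737217]), (43.85203170776367, 44.93471908569336), 47.94194030761719)
[297 212  17  17 165] [304.7 220.5] top z, c, size, ang (np.float64(0.09222799377298985), array([ 0.44518857, -0.17021144]), (42.73672866821289, 43.12509536743164), 14.30135726928711)
scene
[221 154  18  20 297] [229.7 163. ] top z, c, size, ang (np.float64(0.09099685495475934), array([ 0.44608459, -0.16572527]), (47.64012145996094, 42.62883758544922), 13.719341278076172)
[208 197  20  25 393] [217.6 209. ] top z, c, size, ang (np.float64(0.07290770379712319), array([ 0.62076788, -0.07406628]), (47.35149383544922, 43.896610260009766), 48.
[... 1682 characters left out ...]
214] (np.float64(0.062035828662047154), array([0.64389117, 0.03108837]), (31.868385314941406, 33.08688735961914), 87.04927062988281)
white/can [243 204  13  13 128] [248.9921875 210.3125   ] (np.float64(0.07611866967248482), array([4.80814606e-01, 3.66401672e-04]), (37.35895538330078, 37.363277435302734), 44.4067497253418)
white/can [285 205  35  48 695] [302.99856115 229.5294964 ] (np.float64(0.08503923407124403), array([ 0.36877618, -0.17524823]), (42.592132568359375, 39.606441497802734), 88.20148468017578)
white/can [197 212  13  12 117] [203.07692308 217.93162393] (np.float64(0.04996397888906934), array([0.46388297, 0.14744591]), (29.08798599243164, 28.53036117553711), 88.75733947753906)
```

```bash
cat > go.py <<'E'
import sys
from h import *
x,y,z,yaw=map(float,sys.argv[1:5]); s=telemetry.get_state(); p=s["tcp_pos"]; ps=s["orientation"][2]
yaw=np.radians(yaw); t=-(yaw-ps); t=(t+np.pi)%(2*np.pi)-np.pi
d=np.array([x,y,z])-p; u=np.array([d[0]*np.cos(yaw)+d[1]*np.sin(yaw), d[0]*np.sin(yaw)-d[1]*np.cos(yaw), -d[2]])/.03
print("turn",round(t/.12,2),"then shift",u.round(2),"| t",round(s["clock"],2),"tcp",p.round(4),"rpy",s["orientation"].round(3),"F",s["contact_force"].round(2),"w",round(s["grip_width"],4),"j6",s["joint_pos"][5].round(2))
E
python3 go.py .445 -.1685 .22 14
```

```text
turn 0.6 then shift [11.72 -9.23  0.36] | t 0.15 tcp [ 0.1707 -0.5224  0.2307] rpy [-3.14  -0.     0.316] F [-0.75  0.4   0.01] w 0.0855 j6 1.44
```

```bash
python3 -m handwheel '0 0 0 0.6; .9 -.6 0 0; .9 -.6 0 0; .9 -.6 0 0; .9 -.6 0 0' 0.4; python3 -m handwheel '.9 -.6 0 0; .9 -.6 0 0; .9 -.6 0 0; .9 -.6 0 0; .9 -.6 0 0'; python3 -m handwheel '.9 -.6 0 0; .9 -.6 0 0; 0 0 0 0; 0 0 0 0'; python3 go.py .445 -.1685 .22 14
```

```text
clock: 0.65
tcp_pos: [0.2588, -0.4257, 0.231]
orientation: [-3.141, 0.0, 0.243]
contact_force: [-0.2, -0.0, 1.6]
grip_width: 0.0599
gripper_force: 0.0
clock: 1.15
tcp_pos: [0.3682, -0.3057, 0.2311]
orientation: [-3.141, 0.0, 0.244]
contact_force: [1.3, -1.1, -0.5]
grip_width: 0.0599
gripper_force: 0.0
clock: 1.55
tcp_pos: [0.4113, -0.2586, 0.2311]
orientation: [-3.141, 0.001, 0.245]
contact_force: [-0.3, -0.4, -0.5]
grip_width: 0.0599
gripper_force: 0.0
turn 0.01 then shift [ 1.82 -2.64  0.37] | t 1.55 tcp [ 0.4113 -0.2586  0.2311] rpy [-3.141e+00  1.000e-03  2.450e-01] F [-0.33 -0.35 -0.46] w 0.0599 j6 2.18
```

```bash
cat > wl.py <<'E'
import sys
from h import *
im,d,c=snap("wrist"); n=sys.argv[1]; cv2.imwrite(f"pics/{n}.png",im); np.savez(f"pics/{n}.npz",im=im,d=d,eye=c["eye"],att=c["attitude"]); P=cloud(c,d)
for M,s,ce in comps(yellow(im),300):
    q=P[M]
    print("yel",s,"ztop,c,size,ang",*toprect(P,M,band=.004))
hsv=cv2.cvtColor(im,cv2.COLOR_BGR2HSV)
red=cv2.inRange(hsv,(0,150,60),(8,255,255))|cv2.inRange(hsv,(174,150,60),(180,255,255))
for M,s,ce in comps(red,300):
    q=P[M]; 
    e=np.percentile(q[:,2],90); k=q[abs(q[:,2]-e)<.006]; (cx,cy),r=cv2.minEnclosingCircle(np.float32(k[:,:2])); print("red",s,e,cx,cy,r)
E
python3 wl.py w1; python3 -m handwheel '.9 -.9 0 0; .9 -.9 0 0; 0 -.9 .3 0; 0 0 0 0; 0 0 0 0'; python3 wl.py w2; python3 go.py .445 -.1685 .12 14
```

```text
yel [ 148   99   54   45 1582] ztop,c,size,ang 0.09231153496262873 [ 0.44572824 -0.17082246] (41.436561584472656, 43.329105377197266) 16.277332305908203
red [   0    7   43   59 1055] 0.07564079520044983 0.4810623824596405 -0.0006142045604065061 0.023595143109560013
red [ 55  28  21  45 335] 0.014162697366204137 0.48127394914627075 -0.007446568459272385 0.022805480286478996
red [ 152   81   67   73 1662] 0.05039075249101314 0.44525331258773804 -0.17036238312721252 0.03957388177514076
red [  11  113   32   83 2142] 0.025853029919083382 0.35060951113700867 0.015874039381742477 0.04972946271300316
clock: 2.1
tcp_pos: [0.4436, -0.168, 0.2222]
orientation: [3.141, 0.001, 0.243]
contact_force: [-0.4, -1.1, 0.6]
grip_width: 0.0597
gripper_force: 0.0
yel [234 151  44  44 842] ztop,c,size,ang 0.09234685323390968 [ 0.44778159 -0.16916432] (38.805938720703125, 43.09339904785156) 15.376643180847168
red [ 65  69  60  54 936] 0.07603484817494316 0.48105672001838684 0.0009184557711705565 0.024599486961960793
red [223 133  59  49 874] 0.050418386558591384 0.4505734443664551 -0.1652078926563263 0.03771248832345009
red [  82  158   25   79 1818] 0.025850373470924053 0.3509215712547302 0.018345404416322708 0.049903225153684616
turn -0.02 then shift [0.03 0.01 3.42] | t 2.15 tcp [ 0.444  -0.1686  0.2225] rpy [ 3.141 -0.     0.242] F [ 0.31 -0.71  0.01] w 0.0597 j6 2.38
```

View pics/w2.png

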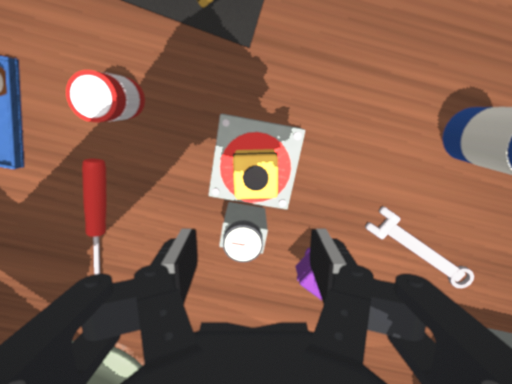

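```bash
python3 go.py .4453 -.170 .075 14.5; python3 -m handwheel '.06 .04 1 -.1; 0 0 1 0; 0 0 1 0; 0 0 1 0; 0 0 .8 0'; python3 -m handwheel '0 0 0 0; 0 0 0 0; 0 0 0 0'; python3 go.py .4453 -.170 .055 14.5; python3 wl.py w3
```

```text
turn -0.09 then shift [0.03 0.06 4.92] | t 2.15 tcp [ 0.444  -0.1686  0.2225] rpy [ 3.141 -0.     0.242] F [ 0.31 -0.71  0.01] w 0.0597 j6 2.38
clock: 2.65
tcp_pos: [0.4459, -0.1697, 0.077]
orientation: [3.141, 0.0, 0.253]
contact_force: [0.2, 0.7, -0.0]
grip_width: 0.0598
gripper_force: 0.0
clock: 2.95
tcp_pos: [0.4472, -0.1694, 0.0797]
orientation: [3.14, -0.002, 0.255]
contact_force: [-0.2, -0.0, -0.7]
grip_width: 0.06
gripper_force: 0.0
turn 0.01 then shift [-0.07  0.    0.82] | t 2.95 tcp [ 0.4472 -0.1694  0.0797] rpy [ 3.14e+00 -2.00e-03  2.55e-01] F [-0.2  -0.03 -0.75] w 0.06 j6 2.37
yel [ 210  191   86   99 5042] ztop,c,size,ang 0.09230111470788536 [ 0.44533447 -0.16965184] (44.495887756347656, 43.57768249511719) 15.614367485046387
red [ 33  61  40  70 932] 0.015029779070812859 0.4824698865413666 -0.005166536662727594 0.023264780640602112
red [  0  70  15  62 649] 0.06219396378552188 0.4817071855068207 -0.01640176959335804 0.016154391691088676
red [ 193  159  120   98 3940] 0.050333861279684006 0.445986807346344 -0.16911624372005463 0.039890434592962265
red [   0  193   22  121 2144] 0.021471496441103258 0.3515165448188782 0.009149163961410522 0.04984460771083832
```

```bash
python3 -m handwheel '-.06 0 .4 -.05; 0 0 .3 0; 0 0 0 0; 0 0 0 0'; python3 -m handwheel '0 0 .2 0; 0 0 0 0; 0 0 0 0';python3 -m handwheel '0 0 .1 0; 0 0 0 0';python3 go.py .4453 -.1697 .045 15
```

```text
clock: 3.4
tcp_pos: [0.4445, -0.1686, 0.0576]
orientation: [3.142, -0.0, 0.262]
contact_force: [-0.1, -0.6, -0.4]
grip_width: 0.0597
gripper_force: 0.0
clock: 3.7
tcp_pos: [0.4443, -0.1685, 0.0512]
orientation: [-3.141, 0.0, 0.262]
contact_force: [-0.7, -0.2, -0.3]
grip_width: 0.0598
gripper_force: 0.0
clock: 3.9
tcp_pos: [0.4443, -0.1684, 0.048]
orientation: [-3.141, 0.0, 0.262]
contact_force: [-0.1, 0.2, -0.7]
grip_width: 0.0595
gripper_force: 0.0
turn -0.0 then shift [0.02 0.05 0.1 ] | t 3.9 tcp [ 0.4443 -0.1684  0.048 ] rpy [-3.141  0.     0.262] F [-0.14  0.21 -0.71] w 0.0595 j6 2.36
```

```bash
for i in 1 2; do python3 -m handwheel '.02 .03 .1 0; 0 0 0 0; 0 0 0 0' | egrep 'tcp|cont'; done; python3 -m handwheel '0 0 .1 0; 0 0 0 0; 0 0 0 0' | egrep 'tcp|cont'
```

```text
tcp_pos: [0.4451, -0.1692, 0.0452]
contact_force: [0.3, -0.0, -0.1]
tcp_pos: [0.4458, -0.1697, 0.0424]
contact_force: [-1.5, 2.3, 4.6]
tcp_pos: [0.4458, -0.1697, 0.0396]
contact_force: [-1.8, 1.8, 6.6]
```

```bash
python3 -m handwheel '0 0 .05 0; 0 0 0 0; 0 0 0 0' | egrep 'tcp|cont';  python3 -m handwheel '0 0 0 0; 0 0 0 0; 0 0 0 0' 0.2; python3 -m handwheel '0 0 0 0; 0 0 0 0' 0.12
```

```text
tcp_pos: [0.4458, -0.1697, 0.0381]
contact_force: [-2.0, 1.4, 7.6]
clock: 5.4
tcp_pos: [0.4465, -0.1701, 0.0384]
orientation: [3.141, -0.001, 0.262]
contact_force: [-1.2, 1.2, 7.7]
grip_width: 0.0516
gripper_force: 4.0
clock: 5.6
tcp_pos: [0.4466, -0.17, 0.0385]
orientation: [3.141, -0.001, 0.262]
contact_force: [-1.6, 1.0, 8.6]
grip_width: 0.0479
gripper_force: 4.1
```

```bash
python3 -m handwheel '0 0 0 0; 0 0 0 0; 0 0 0 0; 0 0 0 0' -0.3
```

```text
clock: 6.0
tcp_pos: [0.447, -0.1703, 0.0391]
orientation: [3.14, -0.002, 0.262]
contact_force: [-2.3, 0.4, 12.4]
grip_width: 0.0436
gripper_force: 53.6
```

```bash
python3 -m handwheel '0 0 -.15 0; 0 0 -.15 0; 0 0 -.2 0; 0 0 -.3 0; 0 0 -.4 0';  python3 -m handwheel '0 0 -1 0; 0 0 -1 0; 0 0 -1 0; 0 0 0 0; 0 0 0 0'; python3 go.py .419 .236 .15 40; python3 wl.py w4
python3 - <<'E'
from h import *
im,d,c=snap("scene"); cv2.imwrite("pics/s1.png",im[90:290,140:400].repeat(2,0).repeat(2,1))
E
```

```text
clock: 6.5
tcp_pos: [0.4451, -0.1698, 0.0739]
orientation: [-3.141, 0.002, 0.262]
contact_force: [-1.0, -0.1, -2.9]
grip_width: 0.0432
gripper_force: 47.9
clock: 7.0
tcp_pos: [0.446, -0.1701, 0.1642]
orientation: [3.141, -0.0, 0.262]
contact_force: [0.6, -0.1, -2.0]
grip_width: 0.0438
gripper_force: 48.1
turn -3.64 then shift [  8.01 -10.95   0.47] | t 7.0 tcp [ 0.446  -0.1701  0.1642] rpy [ 3.141 -0.     0.262] F [ 0.56 -0.1  -2.04] w 0.0438 j6 2.36
yel [ 204  214  100   20 1701] ztop,c,size,ang 0.19846996065321842 [ 0.46592276 -0.16492633] (2.0201406478881836, 41.169166564941406) 15.46077823638916
yel [ 193  241  121   82 6544] ztop,c,size,ang 0.2175722655717301 [ 0.4522356  -0.16875194] (29.89727020263672, 44.040653228759766) 15.171570777893066
red [  15   59   79   68 1706] 0.07599526872198661 0.4808715283870697 0.0018006260506808758 0.025031384080648422
red [ 212  141   80   47 1671] 0.05033719948100018 0.4579591453075409 -0.16560977697372437 0.03644226863980293
red [  46  166   32   93 2594] 0.025827928005451695 0.3506232798099518 0.01924508810043335 0.05014166980981827
```

View pics/s1.png

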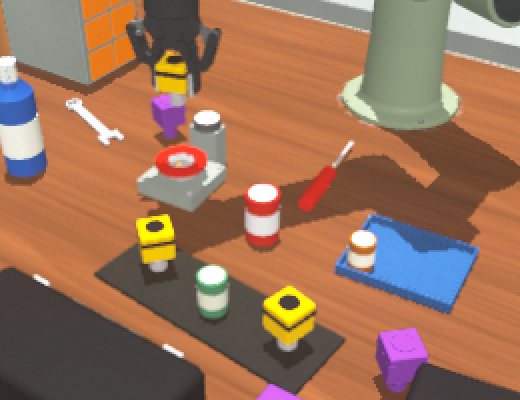

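The cartridge is out and hangs upright in the gripper at crop (172,75). The ring is back up at (180,160). Next is the tray.

```bash
python3 -m handwheel '0 0 0 -.9; 0 0 0 -.9; 0 0 0 -.9; 0 0 0 -.9; .7 -1 0 0' | head -2;  python3 -m handwheel '.7 -1 0 0; .7 -1 0 0; .7 -1 0 0; .7 -1 0 0; .7 -1 0 0' |head -2; python3 -m handwheel '.7 -1 0 0; .7 -1 0 0; .7 -1 0 0; 0 0 0 0; 0 0 0 0'|head -2;python3 go.py .412 .2355 .06 40
```

```text
clock: 7.6
tcp_pos: [0.4433, -0.1357, 0.1625]
clock: 8.1
tcp_pos: [0.4262, 0.0504, 0.1624]
clock: 8.6
tcp_pos: [0.4174, 0.1587, 0.1625]
turn -0.02 then shift [ 1.51 -2.08  3.42] | t 8.6 tcp [0.4174 0.1587 0.1625] rpy [-3.141e+00  3.000e-03  6.960e-01] F [ 0.59  0.4  -1.94] w 0.0438 j6 2.64
```

```bash
python3 -m handwheel '.75 -1 0 0; .75 -1 0 0; 0 0 1 0; 0 0 1 0; 0 0 1 0' | head -2;  python3 -m handwheel '0 -.08 1 0; 0 0 .3 0; 0 0 0 0; 0 0 0 0' |head -4; python3 go.py .412 .2355 .0195 40
python3 - <<'E'
from h import *
P=cloud(*[ (lambda t:(t[2],t[1]))(snap("top"))][0])
E
```

```text
clock: 9.1
tcp_pos: [0.4149, 0.2321, 0.0723]
clock: 9.5
tcp_pos: [0.4142, 0.2348, 0.0355]
orientation: [3.141, -0.0, 0.693]
contact_force: [0.2, 0.2, -1.6]
turn -0.05 then shift [-0.04 -0.07  0.53] | t 9.5 tcp [0.4142 0.2348 0.0355] rpy [ 3.141 -0.     0.693] F [ 0.19  0.21 -1.59] w 0.0435 j6 2.81
```

```bash
python3 -m handwheel '0 0 .3 0; 0 0 .1 0; 0 0 0 0; 0 0 0 0' |egrep 'tcp|cont'; for i in 1 2 3; do python3 -m handwheel '0 0 .06 0; 0 0 0 0' |egrep 'tcp|cont'; done
```

```text
tcp_pos: [0.4133, 0.2353, 0.0228]
contact_force: [0.2, 0.8, -1.8]
tcp_pos: [0.4133, 0.2353, 0.0209]
contact_force: [0.6, 0.6, -1.0]
tcp_pos: [0.4132, 0.2352, 0.019]
contact_force: [-0.1, 0.0, -1.8]
tcp_pos: [0.4134, 0.2353, 0.0188]
contact_force: [-3.8, -1.9, 16.7]
```

```bash
python3 -m handwheel '0 0 -.05 0; 0 0 0 0' |egrep 'tcp|cont'; python3 -m handwheel '0 0 0 0; 0 0 0 0; 0 0 0 0; 0 0 0 0' 0.4 |egrep 'tcp|cont|wid'; python3 -m handwheel '0 0 -.3 0; 0 0 -.7 0; 0 0 -1 0; 0 0 -1 0; 0 0 -1 0';  python3 -m handwheel '0 0 -.6 0; 0 0 0 0; 0 0 0 0'|head -2; python3 wl.py w5; python3 go.py .645 .142 .16 73.7
```

```text
tcp_pos: [0.4137, 0.2353, 0.0191]
contact_force: [-0.1, -0.6, -2.5]
tcp_pos: [0.4134, 0.2352, 0.0188]
contact_force: [-0.8, 0.0, -0.2]
grip_width: 0.0597
clock: 11.65
tcp_pos: [0.4132, 0.2352, 0.1407]
orientation: [3.142, -0.0, 0.694]
contact_force: [0.5, -0.4, 0.2]
grip_width: 0.06
gripper_force: 0.0
clock: 11.95
tcp_pos: [0.4134, 0.2353, 0.1571]
yel [ 481   17   31   66 1184] ztop,c,size,ang 0.05296072446861243 [0.62444806 0.15373146] (37.104270935058594, 11.050020217895508) 57.39484405517578
yel [ 228  161   51   57 1863] ztop,c,size,ang 0.07238840317439177 [0.41223074 0.23481628] (43.43022537231445, 41.38483428955078) 39.4300537109375
red [425 235  39  36 456] 0.015540179733692094 0.48075565695762634 0.009297987446188927 0.022883804515004158
red [ 457  262   55   57 1324] 0.07584757410826322 0.48017552495002747 0.0023849625140428543 0.024786412715911865
turn -4.94 then shift [-0.8   8.3  -0.12] | t 12.0 tcp [0.4128 0.235  0.1563] rpy [-3.141e+00  1.000e-03  6.940e-01] F [-0.22 -0.12  0.68] w 0.0596 j6 2.81
```

```bash
python3 -m handwheel '0 0 0 -1; 0 0 0 -1; 0 0 0 -1; 0 0 0 -1; 0 0 0 -.95' | head -2;  python3 -m handwheel '-.1 1 0 0; -.1 1 0 0; -.1 1 0 0; -.1 1 0 0; -.1 1 0 0' |head -2; python3 -m handwheel '-.1 1 0 0; 0 .9 0 0; 0 0 0 0; 0 0 0 0'|head -2;python3 go.py .645 .142 .16 73.7; python3 wl.py w6
```

```text
clock: 12.5
tcp_pos: [0.4122, 0.2348, 0.1553]
clock: 13.0
tcp_pos: [0.5532, 0.1782, 0.155]
clock: 13.4
tcp_pos: [0.606, 0.1598, 0.1548]
turn 0.01 then shift [-0.2   1.41 -0.17] | t 13.4 tcp [0.606  0.1598 0.1548] rpy [-3.138e+00  1.000e-03  1.287e+00] F [-0.07 -0.36 -0.34] w 0.0597 j6 1.99
yel [   0  133   63   72 2894] ztop,c,size,ang 0.07213556187978476 [0.41817157 0.22916476] (43.73706817626953, 29.927785873413086) 40.92408752441406
yel [ 275  165   58   61 1539] ztop,c,size,ang 0.07420322408580418 [0.64449371 0.14325204] (42.529476165771484, 43.57877731323242) 75.20777130126953
```

```bash
python3 -m handwheel '-.2 1 0 0; 0 .4 0 0; 0 0 1 -.05; 0 0 0 0; 0 0 0 0' | head -2; python3 wl.py w7;  python3 go.py .645 .1425 .034 74.3
```

```text
clock: 13.95
tcp_pos: [0.6438, 0.1431, 0.1262]
yel [ 224  165   62   66 2145] ztop,c,size,ang 0.0742909459851912 [0.64488635 0.14406314] (40.874900817871094, 43.936126708984375) 75.39154815673828
red [ 99 356  45  28 688] 0.07559534015399645 0.4810122847557068 0.019618667662143707 0.015613040886819363
turn -0.02 then shift [-0.02  0.01  3.11] | t 14.0 tcp [0.6448 0.1432 0.1273] rpy [-3.141  0.     1.295] F [ 0.35 -1.02  0.65] w 0.0597 j6 1.95
```

```bash
python3 -m handwheel '0 0 1 0; 0 0 1 0; 0 0 .8 0; 0 0 .3 0; 0 0 0 0' | egrep 'tcp|cont'; python3 -m handwheel '0 0 0 0; 0 0 0 0' | egrep 'tcp|cont'; python3 -m handwheel '0 0 0 0; 0 0 0 0;0 0 0 0; 0 0 0 0' -.3 | egrep 'tcp|cont|wid|grip'; python3 -m handwheel '0 0 -.2 0; 0 0 -.5 0;0 0 -.6 0; 0 0 0 0; 0 0 0 0' | egrep 'tcp|cont|wid|grip'
python3 - <<'E'
from h import *
for i in range(4):
    s=telemetry.get_state(); print(s["tcp_pos"].round(4),s["contact_force"].round(2),s["torque"].round(3)); vision.snapshot("top")
E
```

```text
tcp_pos: [0.645, 0.1429, 0.0336]
contact_force: [0.7, 1.1, -0.0]
tcp_pos: [0.6472, 0.1429, 0.0359]
contact_force: [-0.6, 0.4, 0.8]
tcp_pos: [0.6467, 0.1428, 0.0354]
contact_force: [-0.9, 1.0, 6.3]
grip_width: 0.0435
gripper_force: 60.5
tcp_pos: [0.6462, 0.1427, 0.0735]
contact_force: [-0.5, 0.4, -2.6]
grip_width: 0.043
gripper_force: 61.0
[0.6462 0.1427 0.0735] [-0.53  0.36 -2.62] [0.007 0.001 0.038]
[0.6455 0.1426 0.0727] [ 0.6   0.13 -0.77] [ 0.009  0.017 -0.028]
[0.6451 0.1426 0.0722] [-0.39 -0.27 -2.25] [-0.028  0.042  0.008]
[0.645  0.1426 0.072 ] [ 0.37  0.09 -0.37] [-0.006 -0.05  -0.015]
```

A weighs about 1.5 N, so it is the nearly empty one. I'll set it back down.

```bash
python3 -m handwheel '0 0 .5 0; 0 0 .5 0; 0 0 .1 0; 0 0 0 0; 0 0 0 0' | egrep 'tcp|cont'; for i in 1 2 3; do python3 -m handwheel '0 0 .05 0; 0 0 0 0' | egrep 'tcp|cont'; done
```

```text
tcp_pos: [0.6457, 0.1427, 0.0396]
contact_force: [-0.1, -0.2, -1.1]
tcp_pos: [0.6461, 0.1427, 0.0388]
contact_force: [-0.9, -0.4, -2.7]
tcp_pos: [0.6458, 0.1427, 0.0369]
contact_force: [0.5, -0.5, -2.2]
tcp_pos: [0.646, 0.1427, 0.0355]
contact_force: [-0.2, 0.4, -0.6]
```

```bash
python3 -m handwheel '0 0 .03 0; 0 0 0 0' | egrep 'tcp|cont'; python3 -m handwheel '0 0 0 0; 0 0 0 0;0 0 0 0' .4 | egrep 'tcp|cont|wid'; python3 -m handwheel '0 0 -.3 0; 0 0 -.7 0; 0 0 -1 0; 0 0 -1 0; 0 0 -1 0'| egrep 'tcp|cont';python3 -m handwheel '0 0 0 0; 0 0 0 0'| egrep 'tcp|cont'; python3 wl.py w8; python3 go.py .621 -.0765 .15 48
```

```text
tcp_pos: [0.6459, 0.1427, 0.0354]
contact_force: [-1.6, 0.3, 5.1]
tcp_pos: [0.6458, 0.1427, 0.0344]
contact_force: [0.5, 0.3, -0.2]
grip_width: 0.06
tcp_pos: [0.6457, 0.1426, 0.1562]
contact_force: [0.9, 0.1, 0.0]
tcp_pos: [0.6464, 0.1428, 0.1558]
contact_force: [0.5, -0.7, -0.6]
yel [ 225  160   55   60 1617] ztop,c,size,ang 0.07423487741844459 [0.64516638 0.1426096 ] (42.94926452636719, 43.999210357666016) 74.10369110107422
red [107 334  37  50 501] 0.07604458987092405 0.47923874855041504 0.004023622255772352 0.024193547666072845
turn 3.8 then shift [-5.97  4.28  0.15] | t 18.15 tcp [0.6455 0.1426 0.1544] rpy [-3.141  0.     1.294] F [-0.12  0.39 -0.15] w 0.0596 j6 1.95
```

```bash
python3 -m handwheel '0 0 0 .95; 0 0 0 .95; 0 0 0 .95; 0 0 0 .95; -1 .7 0 0' | head -2;  python3 -m handwheel '-1 .7 0 0; -1 .7 0 0; -1 .7 0 0; -1 .75 0 0; 0 0 0 0' |head -2; python3 -m handwheel '0 0 0 0; 0 0 0 0'|head -2; python3 wl.py w9;python3 go.py .621 -.0765 .13 48
```

```text
clock: 18.65
tcp_pos: [0.6404, 0.1093, 0.1525]
clock: 19.15
tcp_pos: [0.6231, -0.0444, 0.1528]
clock: 19.35
tcp_pos: [0.6239, -0.0392, 0.1535]
yel [  71    0   87   41 1476] ztop,c,size,ang 0.07098682216084154 [0.6359184  0.12437121] (17.614463806152344, 46.58195495605469) 49.75398254394531
yel [254 190  54  62 793] ztop,c,size,ang 0.07144635404154057 [ 0.62033087 -0.06189818] (58.03704833984375, 28.94878578186035) 1.2755458354949951
red [   9  232  128   98 2938] 0.0752975803328838 0.4817914366722107 0.002245885320007801 0.02491595223546028
turn 0.01 then shift [-1.    0.76  0.79] | t 19.4 tcp [ 0.6242 -0.0389  0.1538] rpy [-3.14   0.     0.839] F [-0.01 -0.47 -0.67] w 0.0598 j6 2.12
```

```bash
python3 -m handwheel '-1 .75 0 0; 0 0 .5 0; 0 0 0 0; 0 0 0 0; 0 0 0 0' | head -2;  python3 wl.py w10;python3 go.py .621 -.0765 .034 48
```

```text
clock: 19.9
tcp_pos: [0.6215, -0.0763, 0.1399]
yel [ 224  163   58   64 1711] ztop,c,size,ang 0.07430011184831371 [ 0.62070966 -0.07659875] (43.728248596191406, 43.945499420166016) 47.9931755065918
red [ 89 188  38  38 374] 0.015213055808349052 0.4900345802307129 0.00016292370855808258 0.022493140771985054
red [   0  207  100   99 2901] 0.0755004255629439 0.4811450242996216 0.0015616577584296465 0.024851320311427116
turn 0.01 then shift [-0.01 -0.01  3.53] | t 19.95 tcp [ 0.6216 -0.0765  0.14  ] rpy [ 3.141 -0.     0.839] F [-0.57  0.01 -0.29] w 0.06 j6 2.06
```

```bash
python3 -m handwheel '0 0 1 0; 0 0 1 0; 0 0 1 0; 0 0 .5 0; 0 0 0 0' | egrep 'tcp|cont'; python3 -m handwheel '0 0 0 0; 0 0 0 0' | egrep 'tcp|cont'; python3 -m handwheel '0 0 0 0; 0 0 0 0;0 0 0 0; 0 0 0 0' -.3 | egrep 'tcp|cont|wid|grip'; python3 -m handwheel '0 0 -.2 0; 0 0 -.5 0;0 0 -.6 0; 0 0 0 0; 0 0 0 0' | egrep 'tcp|cont|wid|grip'
python3 - <<'E'
from h import *
for i in range(4):
    s=telemetry.get_state(); print(s["tcp_pos"].round(4),s["contact_force"].round(2),s["torque"].round(3)); vision.snapshot("top")
E
```

```text
tcp_pos: [0.6196, -0.0766, 0.0325]
contact_force: [-0.5, 0.3, -0.3]
tcp_pos: [0.6227, -0.0777, 0.0363]
contact_force: [-0.5, 0.3, -0.5]
tcp_pos: [0.6223, -0.0775, 0.0361]
contact_force: [-1.6, 1.2, 6.2]
grip_width: 0.0436
gripper_force: 60.3
tcp_pos: [0.6215, -0.0776, 0.0739]
contact_force: [0.0, -0.2, -4.2]
grip_width: 0.0434
gripper_force: 61.5
[ 0.6215 -0.0776  0.0739] [ 0.04 -0.17 -4.23] [0.003 0.028 0.019]
[ 0.6208 -0.0774  0.0732] [-0.05 -0.27 -4.37] [ 0.054  0.01  -0.007]
[ 0.6204 -0.0773  0.0727] [-0.54 -0.55 -4.37] [-0.075 -0.009 -0.038]
[ 0.6203 -0.0772  0.0725] [-0.68  0.31 -5.02] [-0.025  0.019 -0.061]
```

B weighs about 4.4 N, so it is the full one. I'm taking it to the dock.

```bash
python3 -m handwheel '0 0 -1 0; 0 0 -1 .9; 0 0 -1 .9; 0 0 -.3 .9; 0 0 0 .9' | head -2; python3 -m handwheel '0 0 0 .9; 0 0 0 .9; 0 0 0 .9; 0 0 0 0' | head -3
python3 - <<'E'
from h import *
im,d,c=snap("top"); P=cloud(c,d); hsv=cv2.cvtColor(im,cv2.COLOR_BGR2HSV)
red=cv2.inRange(hsv,(0,150,60),(8,255,255))|cv2.inRange(hsv,(174,150,60),(180,255,255)); red[:,:280]=0; red[:,340:]=0
ct=max(cv2.findContours(red,cv2.RETR_EXTERNAL,cv2.CHAIN_APPROX_NONE)[0],key=cv2.contourArea)
q=onz(c,ct.reshape(-1,2),.049); print(cv2.fitEllipse(np.float32(q[:,:2]*1000)), cv2.contourArea(ct), np.median(P[red>0][:,2]))
E
python3 go.py .4453 -.1699 .16 4
```

```text
clock: 22.25
tcp_pos: [0.6223, -0.0777, 0.1743]
clock: 22.65
tcp_pos: [0.6206, -0.0773, 0.1716]
orientation: [-3.141, 0.002, 0.082]
((442.54583740234375, -189.9807586669922), (35.548587799072266, 65.41793060302734), 79.67508697509766) 104.5 0.04919119133512151
turn 0.12 then shift [-6.05  2.67  0.39] | t 22.7 tcp [ 0.6208 -0.0773  0.1717] rpy [-3.141e+00  1.000e-03  8.400e-02] F [ 0.08  0.11 -4.29] w 0.0436 j6 2.82
```

```bash
python3 -m handwheel '-1 .5 0 0; -1 .5 0 0; -1 .5 0 0; 0 0 0 0; 0 0 0 0' | head -3
cat > ring.py <<'E'
from h import *
im,d,c=snap("wrist"); P=cloud(c,d); hsv=cv2.cvtColor(im,cv2.COLOR_BGR2HSV)
red=cv2.inRange(hsv,(0,150,60),(8,255,255))|cv2.inRange(hsv,(174,150,60),(180,255,255))
red[np.hypot(P[...,0]-.445,P[...,1]+.17)>.06]=0
n=cv2.connectedComponents(red)[0]
ct=max(cv2.findContours(red,cv2.RETR_EXTERNAL,cv2.CHAIN_APPROX_NONE)[0],key=cv2.contourArea)
h=np.median(P[red>0][:,2]); q=onz(c,ct.reshape(-1,2),h); print("ring z",h,cv2.fitEllipse(np.float32(q[:,:2]*1000)))
cs,_=cv2.findContours(red,cv2.RETR_CCOMP,cv2.CHAIN_APPROX_NONE)
for k in cs:
    if len(k)>20: q=onz(c,k.reshape(-1,2),h); print(len(k),cv2.fitEllipse(np.float32(q[:,:2]*1000)))
cv2.imwrite("pics/ring.png",im)
E
python3 ring.py; python3 go.py .4453 -.1699 .16 4
```

```text
clock: 23.2
tcp_pos: [0.535, -0.13, 0.1726]
orientation: [-3.141, -0.0, 0.082]
turn 0.11 then shift [-3.1   1.13  0.42] | t 23.25 tcp [ 0.5358 -0.1297  0.1727] rpy [ 3.142e+00 -1.000e-03  8.300e-02] F [-0.06  0.38 -3.22] w 0.0437 j6 2.69Traceback (most recent call last):
  File "ring.py", line 6, in <module>
    ct=max(cv2.findContours(red,cv2.RETR_EXTERNAL,cv2.CHAIN_APPROX_NONE)[0],key=cv2.contourArea)
ValueError: max() iterable argument is empty
```

```bash
python3 -m handwheel '-1 .4 0 .1; -1 .4 0 0; -1 .4 0 0; 0 0 0 0; 0 0 0 0' | head -3; python3 -m handwheel '0 0 1 0; 0 0 1 0; 0 0 0 0; 0 0 0 0; 0 0 0 0' | head -3;python3 go.py .4453 -.1699 .085 4; python3 wl.py w11
```

```text
clock: 23.75
tcp_pos: [0.449, -0.1723, 0.1728]
orientation: [3.141, -0.001, 0.07]
clock: 24.25
tcp_pos: [0.4498, -0.1725, 0.1138]
orientation: [3.14, -0.002, 0.071]
turn 0.01 then shift [-0.14 -0.1   0.96] | t 24.25 tcp [ 0.4498 -0.1725  0.1138] rpy [ 3.14e+00 -2.00e-03  7.10e-02] F [-0.16 -0.44 -3.75] w 0.0435 j6 2.55
yel [ 210  203   86   16 1217] ztop,c,size,ang 0.13331255671199274 [ 0.47097198 -0.17093777] (1.5448486804962158, 39.50138854980469) 4.132880210876465
yel [ 201  224  106  100 6977] ztop,c,size,ang 0.1520720617463588 [ 0.44953741 -0.17282722] (44.30662536621094, 43.83755874633789) 4.178889274597168
red [ 49 108  38  55 584] 0.014020478523840937 0.48302745819091797 -0.007603396661579609 0.022143656387925148
red [   0  111   44   75 1946] 0.0755471499277342 0.48076003789901733 -0.008295548148453236 0.021710524335503578
red [ 198  155  101   68 2832] 0.05037233508396391 0.44708460569381714 -0.16907787322998047 0.039163533598184586
red [  18  221   52   99 3153] 0.025830991187311608 0.3530732989311218 0.02022523060441017 0.04811684787273407
```

```bash
python3 -m handwheel '-.15 -.09 0 0; 0 0 .5 0; 0 0 .3 0; 0 0 0 0; 0 0 0 0' | egrep 'tcp|cont'; python3 wl.py w12 | grep yel; python3 go.py .4453 -.1699 .07 4
```

```text
tcp_pos: [0.4434, -0.1698, 0.0887]
contact_force: [0.5, 0.3, -4.0]
yel [ 210  203   86   16 1244] ztop,c,size,ang 0.1080687595663332 [ 0.46459967 -0.16809261] (1.4537317752838135, 39.85994338989258) 4.175735950469971
yel [ 201  224  105   99 6977] ztop,c,size,ang 0.12697682393917054 [ 0.44312619 -0.17008992] (44.20463562011719, 43.80144500732422) 3.7925896644592285
turn -0.0 then shift [0.06 0.   0.63] | t 24.85 tcp [ 0.4436 -0.17    0.0889] rpy [ 3.141 -0.     0.07 ] F [ 1.19 -0.06 -3.07] w 0.0433 j6 2.55
```

```bash
python3 -m handwheel '.06 0 .2 0; 0 0 .2 0; 0 0 0 0; 0 0 0 0' | egrep 'tcp|cont'; for i in 1 2 3; do python3 -m handwheel '0 0 .1 0; 0 0 0 0; 0 0 0 0' | egrep 'tcp|cont'; done
```

```text
tcp_pos: [0.4449, -0.1695, 0.0762]
contact_force: [0.7, 0.1, -4.2]
tcp_pos: [0.4451, -0.1696, 0.0734]
contact_force: [1.0, -0.5, -4.4]
tcp_pos: [0.4453, -0.1698, 0.0705]
contact_force: [-0.1, -0.9, -4.0]
tcp_pos: [0.4454, -0.1698, 0.0675]
contact_force: [0.6, -0.7, -4.8]
```

```bash
for i in 1 2 3 4; do python3 -m handwheel '0 0 .1 0; 0 0 0 0' | egrep 'tcp|cont'; done
```

```text
tcp_pos: [0.4458, -0.1702, 0.0646]
contact_force: [2.6, -0.4, -2.8]
tcp_pos: [0.446, -0.1702, 0.0619]
contact_force: [1.6, -2.0, -2.5]
tcp_pos: [0.4457, -0.1702, 0.0581]
contact_force: [3.7, -3.9, -6.2]
tcp_pos: [0.4452, -0.1698, 0.055]
contact_force: [2.6, -2.3, -6.9]
```

```bash
for i in 1 2 3; do python3 -m handwheel '0 0 .06 0; 0 0 0 0; 0 0 0 0' | egrep 'tcp|cont'; done; python3 wl.py w13
```

```text
tcp_pos: [0.4453, -0.1698, 0.0541]
contact_force: [1.2, -2.5, 3.7]
tcp_pos: [0.4454, -0.1698, 0.054]
contact_force: [-3.8, 1.0, 23.4]
tcp_pos: [0.4457, -0.1698, 0.0537]
contact_force: [-8.2, 3.8, 42.1]
yel [ 210  204   87   15 1211] ztop,c,size,ang 0.0732624238659147 [ 0.46689142 -0.16838168] (1.5263835191726685, 40.05940628051758) 3.953477382659912
yel [ 201  224  106  100 7013] ztop,c,size,ang 0.09221754463299406 [ 0.4451958  -0.17013506] (44.44282913208008, 43.847007751464844) 4.186207294464111
red [   0  103   41   74 1329] 0.015750556325630962 0.4810977876186371 -0.008601735346019268 0.021671315655112267
red [ 182  166  142   73 4512] 0.05026622830933382 0.4483092129230499 -0.1696368306875229 0.039452455937862396
red [   0  257   25   95 1319] 0.021335575839992647 0.35286208987236023 0.009695804677903652 0.026539679616689682
```

Seated, with the top at 0.092 as before and the ring up. I'll relax and do a gentle tug test.

```bash
python3 -m handwheel '0 0 -.12 0; 0 0 0 0; 0 0 0 0' | egrep 'tcp|cont'; python3 -m handwheel '0 0 -.06 0; 0 0 0 0; 0 0 0 0' | egrep 'tcp|cont'; python3 wl.py w14|egrep yel
```

```text
tcp_pos: [0.4453, -0.1696, 0.0539]
contact_force: [-0.3, -0.6, 9.2]
tcp_pos: [0.4451, -0.1696, 0.0549]
contact_force: [3.2, -2.9, -6.6]
yel [ 210  203   87   16 1245] ztop,c,size,ang 0.074604760863548 [ 0.4664404  -0.16809293] (1.443913459777832, 40.033409118652344) 4.2839179039001465
yel [ 201  224  106  100 7044] ztop,c,size,ang 0.09325776249007693 [ 0.44472125 -0.17006223] (44.412452697753906, 43.94134521484375) 4.249827861785889
```

```bash
python3 -m handwheel '0 0 -.03 0; 0 0 0 0; 0 0 0 0' | egrep 'tcp|cont'; python3 -m handwheel '0 0 -.03 0; 0 0 0 0; 0 0 0 0' | egrep 'tcp|cont'; python3 wl.py w15|egrep yel
```

```text
tcp_pos: [0.445, -0.1696, 0.0551]
contact_force: [6.0, -3.5, -16.8]
tcp_pos: [0.4449, -0.1696, 0.0553]
contact_force: [6.9, -6.0, -24.6]
yel [ 210  203   87   16 1243] ztop,c,size,ang 0.07511879101194971 [ 0.46616672 -0.16809288] (1.3822391033172607, 39.9060173034668) 3.7273201942443848
yel [ 201  224  106   99 7007] ztop,c,size,ang 0.09357594040784681 [ 0.44468085 -0.16994095] (44.161460876464844, 43.92680740356445) 3.877131700515747
```

It is locked. I'll push it back down to the floor, let go and retreat.

```bash
python3 -m handwheel '0 0 .1 0; 0 0 .06 0; 0 0 0 0; 0 0 0 0' | egrep 'tcp|cont'; python3 -m handwheel '0 0 0 0; 0 0 0 0; 0 0 0 0; 0 0 0 0' .35 | egrep 'tcp|cont|wid';python3 -m handwheel '0 0 -.3 0; 0 0 -.7 0; 0 0 -1 0; 0 0 -1 0; 0 0 -1 0' | egrep 'tcp|cont'; python3 wl.py w16
```

```text
tcp_pos: [0.4452, -0.1696, 0.0539]
contact_force: [-2.3, 0.7, 14.3]
tcp_pos: [0.4447, -0.1692, 0.0522]
contact_force: [0.4, 0.4, 0.2]
grip_width: 0.0573
tcp_pos: [0.4449, -0.1694, 0.1741]
contact_force: [-0.3, -0.7, 0.7]
yel [ 227  161   53   53 1434] ztop,c,size,ang 0.09230706135100179 [ 0.4475679  -0.16900468] (38.68862533569336, 43.799015045166016) 5.279426574707031
red [  19  101   73   61 1430] 0.07587272046644326 0.4807930588722229 0.0013458000030368567 0.024601124227046967
red [ 214  139   79   68 1583] 0.050322544713253814 0.4465862214565277 -0.1692233830690384 0.039077211171388626
red [  64  197   41   82 2118] 0.025823363986838134 0.3534869849681854 0.01858365349471569 0.04742704704403877
```

Seated at 0.0923 with the ring up at 0.0503. I'll move the arm aside and take a final check picture.

```bash
python3 -m handwheel '0 0 -1 0; 0 1 -1 0; 0 1 0 0; 0 1 0 0; 0 1 0 0' | head -2; python3 -m handwheel '0 1 0 0; 0 0 0 0; 0 0 0 0; 0 0 0 0'|head -2
python3 - <<'E'
from h import *
for n in("top","scene"):
    im,d,c=snap(n); P=cloud(c,d)
    for M,s,ce in comps(yellow(im)):
        r=toprect(P,M)
        if r[0]>0: print(n,r)
cv2.imwrite("pics/s2.png",im[90:290,140:400].repeat(2,0).repeat(2,1))
E
```

```text
clock: 31.05
tcp_pos: [0.4536, -0.2904, 0.2333]
clock: 31.45
tcp_pos: [0.4554, -0.3183, 0.2325]
top (np.float64(0.0739295810425924), array([0.6451416 , 0.14112221]), (44.0489501953125, 43.43392562866211), 73.9612045288086)
top (np.float64(0.09256945067974154), array([ 0.44467337, -0.16949594]), (41.72151184082031, 42.69481658935547), 3.6287777423858643)
top (np.float64(0.07174855696017102), array([0.41327811, 0.23287605]), (43.84983825683594, 42.46227264404297), 39.88032913208008)
scene (np.float64(0.09097091790681189), array([ 0.44688358, -0.16499577]), (43.72083282470703, 46.959720611572266), 88.55957794189453)
scene (np.float64(0.07103271137822476), array([0.41355511, 0.23557936]), (46.627830505371094, 44.46091079711914), 41.47301483154297)
scene (np.float64(0.07286009322811082), array([0.64574945, 0.14327989]), (44.20196533203125, 44.39547348022461), 73.58920288085938)
```

View pics/s2.png

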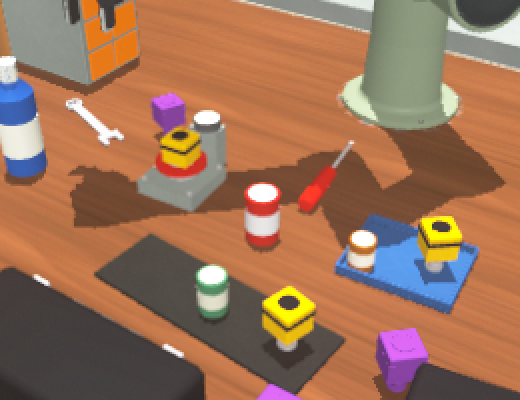

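The picture shows the full cartridge seated in the dock at (180,147), the spent one upright in the tray at (438,240), and the nearly empty one upright on the mat at (288,315). Nothing else has moved.

```bash
python3 -c "
from cell import workorder; print(workorder.finish_job())"
```

```text
the job is handed in; nothing more can be done
None
```

I handed the job in at about 32 s: the full cartridge is locked in the dock (it held a gentle tug, and the collar is up), the spent one stands upright in the blue tray, and the nearly empty one stands upright on the mat.

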